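# Find the brake lever that comes in to the grip

### The arm

A 6-joint arm with a two-finger parallel gripper is mounted at the origin on a cart in front of the work surface, level with it; the furniture and walls round the work are solid. World frame = base frame: x ahead of the robot, y to its left, z up, the work surface at z = 0. Lengths are in m, angles in rad, forces in N, time in s.
With the tool pointing down it reaches from about 0.275 to 0.85 m from the base axis. Payload 5.2 kg.
Tool frame: the origin (TCP) lies at the very end of the fingers, on their centre line; the grasp point (between the pads) lies 19 mm behind it; x points along the fingers, y is the direction in which the jaws open and shut, and the axes are right-handed (so a half turn about x gives the same grasp; the last joint's range is limited). The gripper opens to 85 mm and grips with 20 to 120 N. Pads are 22 mm wide; open, the fingers measure 114 mm over their backs; the gripper's body (76 mm by 85 mm) begins 54 mm behind the grasp point. The pads swing forward as they close: fully open they stand 13 mm farther back than shut.
Start: joints at [1.089, 0.259, 1.535, -0, 1.348, -0.203], TCP at [0.151, 0.529, 0.231] pointing down, gripper open.
Joint ranges: [-3.14, 3.14], [-0.91, 2.08], [0.19, 2.58], [-1.22, 4.36], [0.22, 2.71], [-3.12, 3.12]. Speed limits (rad/s): [2.57, 2.57, 3.14, 3.14, 3.14, 3.14].

### API

Orientations are given as a rotation vector (axis times angle).
In Python, from plant import manip, vision, hand_in, nets gives the robot as it stands. The module is installed in compiled form; this text tells all that it offers.
- The arm moves only by the shell command python3 -m inch 'ROWS'. ROWS is JSON, a list of rows, each an object of numbers: "jaw": the finger opening in mm, from 0 to 85.4; "x", "y", "z": the shift along the tool's x, y, z in units of 40 mm (1.0 is 40 mm); "roll": the turn about the tool's x in units of 10 degrees (1.0 is 10 degrees). A call has 1 to 20 rows; each row is the pose to reach, as a shift and turn from the pose measured when the call began, along the tool's axes at that moment; what a row does not reach only later rows make up. A row lasts 1/8 s, in which the tool goes at most 62.5 mm and 10.7 degrees, less where a joint would pass 70% of its speed; a pose out of reach is approached as far as the arm can. A call with a gripper value outside its range is refused whole. The fingers move at their own pace and stop on an object; the grip force is fixed at half the most. Time passes only in rows, so rows that repeat a pose let the fingers close. It gives the time, the measured TCP pose, the force and the opening at its end, in the units of the state.
- manip.get_obs(): the state, without advancing time (a new reading comes with each control period).
- vision.snapshot(name): name is "scene" or "top" or "wrist"; returns a dict with "img" (480x640x3 uint8, red, green, blue), "depth" (480x640 float32, m along the optical axis (not along the pixel's ray), 0 where there is no reading), "K" (3x3 intrinsics, pixels), "D" ([k1, k2, p1, p2, k3] as OpenCV has them; the pictures are not rectified), "R" (3x3) and "t" (3): a world point X has camera coordinates R X + t. Camera axes: x right, y down, z forward; pixel columns grow to the right and rows downward; lengths in m; the calibration is good to about 2 mm. A picture is of the moment at which its call begins.
- hand_in(): hands the job in, once; it reports no verdict.
Trained networks look in the newest picture that a camera, given by its name, has taken for a name from the list of things; names that differ only in an ending like _2 or _b are one class to them, and where a whole thing is asked for, a point or a joint stands for the part that bears it (a point fixed in the world has none). Each returns a list of dicts, best first, with "conf" (0 to 1); they miss things now and then, are a little off and sometimes report something else, mostly with a low value. They report only what shows in the picture. A call takes as long as a camera call.
- nets.cut_out(query, camera): "region" (480x640 bool, what is visible of it) and "at" ([row, column] in pixels, amid what is visible of it).
The state is a dict: "t": time; "joints": joint angles; "qvel": joint speeds; "tau": joint torques, N m; "tool_pos": TCP position; "orientation": TCP orientation; "ft_force": force on the tool from outside, world axes, zero at the start; "ft_torque": the same for the moment, N m; "finger_gap": finger opening in m.
Only numpy, scipy, OpenCV 4.12 (cv2) and the standard library are available. Lean on these libraries where they do the work, as an engineer would, in place of code of your own. Each camera call takes 0.05 s, during which the arm holds its last target. There are 200 camera calls.

### The job

Two brake levers are clamped up on the bench for a check: one is well set and comes up firm well short of its handlebar grip, the other is badly set and comes in until it touches the grip, and I do not know which is which. With your fingers kept on the outside of the levers, press each one in firmly as far as it goes and let it spring out again; then finish while holding the badly set one pressed in against its grip, so that I can measure the gap at its stop screw. Grip nothing, keep off the handlebar grips, do not force the levers, and leave the other things on the bench where they are.

Things in the scene. Friction and masses are not known exactly. Their poses are not given: they have to be found in the camera images.
- stand_a: one of two equal clamp stands fixed to the bench; either may be the left one. Base plate 105 x 170 x 12 mm, at its -y end a post with a clamp (top 142 mm above the bench) that holds a 22 mm bar along the stand's y at x = +15, z = 120 mm. Origin: centre of the base's underside. The lever is on the bar's -x side and is pressed in along the stand's +x
- grip_a (a point): middle of stand_a's black rubber grip, on the bar's axis at (15, 55, 120) mm in the stand's frame. The grip is fixed, 32 mm in diameter (41 mm collar at its -y end) and runs along the stand's y from -1.5 to +113.5 mm. Axes of the stand
- lever_a (a joint): brake lever of stand_a, swings level about an upright pivot at (-15, -30, 120) mm in the stand's frame. 0 at rest, its blade 0.40 rad out from the bar's direction; grows as it is pressed in (clockwise from above). A well-set lever comes up hard at 0.22 rad; a badly set one goes on to 0.45 rad, where its ball end touches the grip and it comes up hard
- push_a (a point): pressing point of lever_a: on the blade's front face, 85 mm along from the pivot, 120 mm above the bench; y along the blade to the ball, -x out of the front face. It moves in about 19 mm on a well-set lever, 38 mm on one that comes to the grip. A spring pushes the lever back out: here about 1 N to start, 2 N at 0.22 and 3 N at 0.45 rad. The space in front of it and above it is clear
- ball_a (a point): centre of lever_a's ball end (16 mm in diameter), 115 mm from the pivot; moves with the lever. Clear of the grip by 51 mm at rest, 27 mm at a well-set lever's stop, 0 when it touches
- inner_a (a point): middle of the inner face of lever_a's aluminium blade, which looks to the grip, 64 mm from the pivot: no finger belongs behind it. The blade is 8 mm thick and 13 mm tall, its middle 120 mm above the bench
- stand_b: the other clamp stand, equal to stand_a in all sizes and axes
- grip_b (a point): middle of the rubber grip of stand_b, as grip_a
- lever_b (a joint): brake lever of stand_b, as lever_a
- push_b (a point): pressing point of lever_b, as push_a
- ball_b (a point): centre of lever_b's ball end, as ball_a
- inner_b (a point): middle of the inner face of lever_b's blade, as inner_a
- gauge_block: loose bystander: steel gauge block 18 x 45 x 22 mm lying on the bench between the stands
- hex_key: loose bystander: black hex key 31 x 76 x 5 mm lying at the front of the bench
- oil_bottle: loose bystander: white oil bottle with a red nozzle, 32 mm across and 124 mm high, standing behind and between the stands
- caliper: loose bystander: slide caliper 73 x 212 x 12 mm lying at the left front of the bench

How it is judged:
By the outcome, as a careful person would: the job done as asked, in the order asked, and still so for the second after the job is handed in, while the arm keeps its last pose, push and grip.
It also fails if it takes over 61 s, if anything falls off the work surface, if the arm or the gripper's body presses on something with over 40 N, if the wrist force passes 120 N, or if a joint passes its speed limit or range.

## Working session

There is one attempt and no reset: what is moved stays moved. The work goes in short steps, Python scripts to look and compute and a shell command to move; the robot and the scene stay as the last step left them, time stands still between calls to the robot, and variables do not carry over. Pictures are saved under pics/ and viewed, about 8 in all and at most 12, crops included, and the job is handed in when it is done.

```bash
mkdir -p pics; cat > h.py <<'E'
import numpy as np, cv2
from scipy.spatial.transform import Rotation as Ro
from plant import manip, vision, nets
def P(s,mask=None):
    d=s["depth"]; m=(d>0) if mask is None else (mask&(d>0))
    v,u=np.nonzero(m); z=d[v,u]
    p=cv2.undistortPoints(np.stack([u,v],1).astype(float)[:,None],s["K"],np.array(s["D"]))[:,0]
    c=np.c_[p*z[:,None],z]
    return (c-np.array(s["t"]))@np.array(s["R"]), np.c_[v,u]
def proj(s,X):
    return cv2.projectPoints(np.atleast_2d(X).astype(float),cv2.Rodrigues(np.array(s["R"]))[0],np.array(s["t"]).astype(float),s["K"],np.array(s["D"]))[0][:,0]
def save(s,n): cv2.imwrite("pics/"+n,s["img"][:,:,::-1])
E
python3 - <<'E'
from h import *
o=manip.get_obs(); print({k:np.round(v,3).tolist() for k,v in o.items()}); print(Ro.from_rotvec(o["orientation"]).as_matrix().round(3))
for c in ["top","scene"]:
    s=vision.snapshot(c); save(s,c+"0.png"); print(c,np.round(-np.array(s["R"]).T@s["t"],3))
    for q in ["stand_a","lever_a","ball_a","grip_a","gauge_block","oil_bottle","caliper","hex_key"]:
        for r in nets.cut_out(q,c)[:3]:
            p,_=P(s,r["region"]); 
            if len(p): print(q,round(r["conf"],2),np.round(r["at"]),len(p),np.percentile(p,[2,50,98],axis=0).round(3).tolist())
E
```

```text
{'t': 0.0, 'joints': [1.089, 0.259, 1.536, -0.0, 1.348, -0.203], 'qvel': [0.001, -0.002, -0.001, 0.0, -0.001, -0.001], 'tau': [-0.0, -44.603, -29.057, -0.0, 0.012, -0.0], 'tool_pos': [0.151, 0.528, 0.23], 'orientation': [0.217, 1.56, -0.22], 'ft_force': [-0.182, -1.147, 0.232], 'ft_torque': [0.028, -0.027, 0.043], 'finger_gap': 0.085}
[[-0.001  0.275  0.961]
 [-0.002  0.961 -0.275]
 [-1.    -0.002 -0.   ]]
top [0.343 0.084 1.494]
stand_a 0.84 [243. 426.] 2365 [[0.499, -0.325, 0.007], [0.55, -0.242, 0.122], [0.588, -0.14, 0.143]]
stand_a 0.77 [240. 282.] 2338 [[0.507, 0.085, 0.006], [0.557, 0.172, 0.121], [0.599, 0.269, 0.142]]
lever_a 0.56 [254. 427.] 108 [[0.492, -0.26, 0.122], [0.51, -0.216, 0.128], [0.531, -0.165, 0.135]]
lever_a 0.47 [251. 269.] 216 [[0.507, 0.155, 0.004], [0.526, 0.206, 0.126], [0.554, 0.261, 0.133]]
ball_a 0.67 [239. 280.] 2360 [[0.507, 0.087, 0.007], [0.557, 0.172, 0.122], [0.605, 0.271, 0.142]]
ball_a 0.51 [252. 269.] 130 [[0.508, 0.155, 0.119], [0.522, 0.203, 0.127], [0.54, 0.255, 0.133]]
ball_a 0.5 [253. 432.] 130 [[0.491, -0.289, 0.013], [0.518, -0.238, 0.
[... 1456 characters left out ...]

grip_a 0.74 [235. 295.] 4238 [[0.507, 0.085, 0.002], [0.556, 0.159, 0.045], [0.617, 0.272, 0.14]]
gauge_block 0.78 [297. 338.] 280 [[0.477, -0.036, 0.0], [0.482, -0.015, 0.02], [0.499, 0.011, 0.027]]
oil_bottle 0.63 [245. 373.] 423 [[0.627, -0.02, 0.005], [0.635, -0.008, 0.054], [0.651, 0.01, 0.11]]
oil_bottle 0.18 [314. 454.] 6114 [[0.5, -0.324, 0.003], [0.546, -0.25, 0.03], [0.603, -0.142, 0.14]]
caliper 0.71 [224. 158.] 591 [[0.374, 0.379, 0.001], [0.429, 0.498, 0.006], [0.501, 0.557, 0.016]]
caliper 0.56 [244. 373.] 413 [[0.627, -0.02, 0.002], [0.635, -0.008, 0.053], [0.652, 0.013, 0.102]]
hex_key 0.53 [311. 302.] 23 [[0.403, -0.036, 0.001], [0.413, 0.028, 0.006], [0.425, 0.034, 0.009]]
```

```bash
cat > fit.py <<'E'
from h import *
from scipy.optimize import minimize
def run():
    A=[];
    for c in ["top","scene"]:
        s=vision.snapshot(c); p,uv=P(s); col=s["img"][uv[:,0],uv[:,1]]; A.append(p)
    return np.vstack(A)
E
python3 - <<'E'
from fit import *
p=run(); np.save("cloud.npy",p)
for n,y0,y1 in [("L",.06,.30),("R",-.35,-.11)]:
    q=p[(p[:,0]>.46)&(p[:,0]<.65)&(p[:,1]>y0)&(p[:,1]<y1)]
    b=q[(q[:,2]>.008)&(q[:,2]<.016)]
    r=cv2.minAreaRect((b[:,:2]*1000).astype(np.float32)); print(n,"base",r)
    g=q[(q[:,2]>.125)&(q[:,2]<.139)&(q[:,0]>.545)]
    # top ridge of bar/grip
    k=g[g[:,2]>.131]; k=k[(k[:,1]>y0+.09)]
    l=cv2.fitLine((k[:,:2]*1000).astype(np.float32),cv2.DIST_HUBER,0,.01,.01).ravel(); print("grip axis",l,len(k),np.degrees(np.arctan2(-l[0],l[1])), np.percentile(k[:,1],[1,99]))
    v=q[(q[:,2]>.116)&(q[:,2]<.136)&(q[:,0]<.545)]; v=v[v[:,1]>y0+.09]
    l=cv2.fitLine((v[:,:2]*1000).astype(np.float32),cv2.DIST_HUBER,0,.01,.01).ravel(); print("blade",l,len(v),np.degrees(np.arctan2(-l[0],l[1])),np.percentile(v,[1,50,99],axis=0).round(3).tolist())
a=cv2.imread("pics/top0.png")[170:310,130:500]; cv2.imwrite("pics/top0c.png",cv2.resize(a,None,fx=2.1,fy=2.1))
E
```

```text
L base ((555.0827026367188, 179.290283203125), (236.5929412841797, 189.363525390625), 89.90744018554688)
grip axis [1.4921281e-01 9.8880512e-01 5.8158765e+02 2.1892905e+02] 689 -8.58131 [0.15170514 0.28019256]
blade [ 2.4053861e-01 -9.7063959e-01  5.2313879e+02  2.0449719e+02] 451 -166.08167 [[0.508, 0.151, 0.117], [0.524, 0.201, 0.126], [0.542, 0.259, 0.133]]
R base ((555.5689697265625, -228.9674072265625), (188.13870239257812, 233.02557373046875), 0.1652616411447525)
grip axis [ 3.6293834e-02  9.9934119e-01  5.6639728e+02 -1.9047095e+02] 852 -2.07994 [-0.25819553 -0.12930795]
blade [ 3.4001824e-01 -9.4041884e-01  5.0941919e+02 -2.1012788e+02] 562 -160.12201 [[0.49, -0.259, 0.116], [0.51, -0.214, 0.126], [0.544, -0.16, 0.133]]
```

View pics/top0c.png

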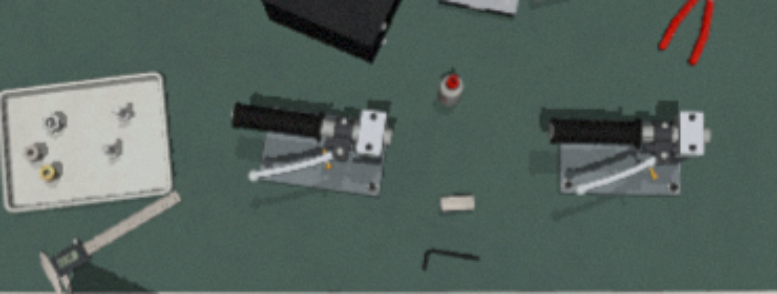

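View pics/scene0.png

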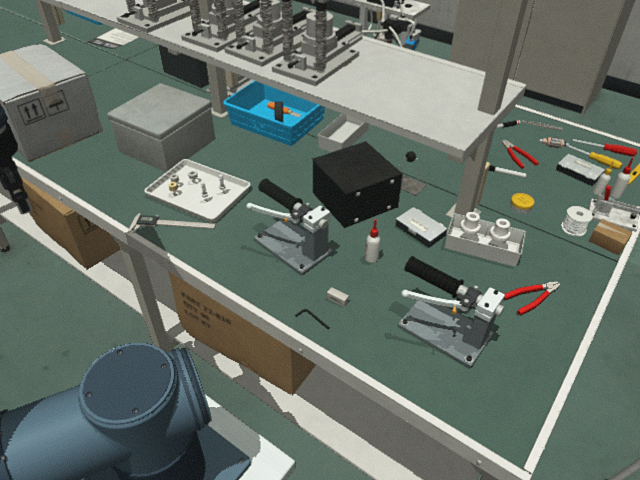

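The top view shows two stands, left at about (540,200) and right at about (630,150), with their levers on the robot side and both at rest. The space in front of each lever is clear. I'm closing the jaws and moving to a point in front of the left lever.

```bash
python3 -m inch '[{"jaw":0,"y":-1.3,"z":2.4,"roll":-0.5},{"jaw":0,"y":-2.6,"z":4.9,"roll":-1},{"jaw":0,"y":-5.1,"z":9.7,"roll":-1.6},{"jaw":0,"y":-5.1,"z":9.7,"roll":-1.6},{"jaw":0,"y":-5.1,"z":9.7,"roll":-1.6},{"jaw":0,"y":-5.1,"z":9.7,"roll":-1.6},{"jaw":0,"y":-5.1,"z":9.7,"roll":-1.6},{"jaw":0,"y":-5.1,"z":9.7,"roll":-1.6},{"jaw":0,"y":-5.1,"z":9.7,"roll":-1.6},{"jaw":0,"y":-5.1,"z":9.7,"roll":-1.6},{"jaw":0,"y":-5.1,"z":9.7,"roll":-1.6},{"jaw":0,"y":-5.1,"z":9.7,"roll":-1.6}]'
python3 - <<'E'
from h import *
o=manip.get_obs(); print(Ro.from_rotvec(o["orientation"]).as_matrix().round(3),o["qvel"],o["t"])
s=vision.snapshot("wrist"); save(s,"w1.png")
# predicted L points in wrist
X=np.array([[.513,.225,.12],[.510,.255,.12],[.538,.144,.12]]); print(proj(s,X).round())
for r in nets.cut_out("ball_a","wrist")[:2]+nets.cut_out("lever_a","wrist")[:2]:
    p,_=P(s,r["region"]); print(r["conf"],r["at"],np.percentile(p,[2,50,98],axis=0).round(3).tolist())
E
```

```text
[[-0.     0.275  0.961]
 [-0.     0.961 -0.275]
 [-1.    -0.    -0.   ]] [-9.19414159e-04 -7.31016072e-04  8.60812862e-04 -1.01077703e-05
  1.01658035e-03 -1.57960095e-03] 1.0
[[122. 656.]
 [150. 648.]
 [ 56. 690.]]invalid input at $[0]: expected keys jaw, x, y, z, roll
```

View pics/w1.png

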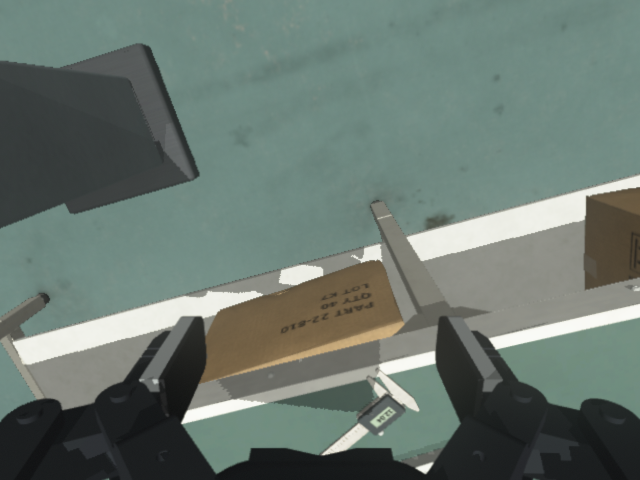

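The wrist view shows only the bench front, because the move was refused: every row needs all the keys.

```bash
python3 -m inch '[{"jaw":0,"x":0,"y":-0.6,"z":1.2,"roll":-0.5},{"jaw":0,"x":0,"y":-1.3,"z":2.4,"roll":-1},{"jaw":0,"x":0,"y":-5.1,"z":9.7,"roll":-1.6},{"jaw":0,"x":0,"y":-5.1,"z":9.7,"roll":-1.6},{"jaw":0,"x":0,"y":-5.1,"z":9.7,"roll":-1.6},{"jaw":0,"x":0,"y":-5.1,"z":9.7,"roll":-1.6},{"jaw":0,"x":0,"y":-5.1,"z":9.7,"roll":-1.6},{"jaw":0,"x":0,"y":-5.1,"z":9.7,"roll":-1.6},{"jaw":0,"x":0,"y":-5.1,"z":9.7,"roll":-1.6},{"jaw":0,"x":0,"y":-5.1,"z":9.7,"roll":-1.6},{"jaw":0,"x":0,"y":-5.1,"z":9.7,"roll":-1.6},{"jaw":0,"x":0,"y":-5.1,"z":9.7,"roll":-1.6}]'
python3 - <<'E'
from h import *
o=manip.get_obs(); print(Ro.from_rotvec(o["orientation"]).as_matrix().round(3),o["tool_pos"],np.abs(o["qvel"]).max())
s=vision.snapshot("wrist"); save(s,"w2.png")
X=np.array([[.513,.225,.12],[.510,.255,.12],[.538,.144,.12]]); print(proj(s,X).round())
for q in ("ball_a","lever_a"):
  for r in nets.cut_out(q,"wrist")[:2]:
    p,_=P(s,r["region"]); print(q,r["conf"],r["at"],np.percentile(p,[2,50,98],axis=0).round(3).tolist())
E
```

```text
t: 2.65
tool_pos: [0.4674, 0.2269, 0.2315]
orientation: [-0.002, 1.571, 0.002]
ft_force: [0.2, 0.6, -0.4]
finger_gap: -0.0002
[[ 0.    -0.002  1.   ]
 [ 0.     1.     0.002]
 [-1.     0.     0.   ]] [0.46743896 0.22687041 0.23149533] 0.006379128107777077
[[317. 295.]
 [360. 292.]
 [205. 327.]]
ball_a 0.72 [312.3, 267.6] [[0.507, 0.144, 0.114], [0.525, 0.19, 0.125], [0.54, 0.26, 0.127]]
lever_a 0.8 [313.6, 269.7] [[0.507, 0.145, 0.115], [0.524, 0.191, 0.125], [0.541, 0.26, 0.127]]
```

View pics/w2.png

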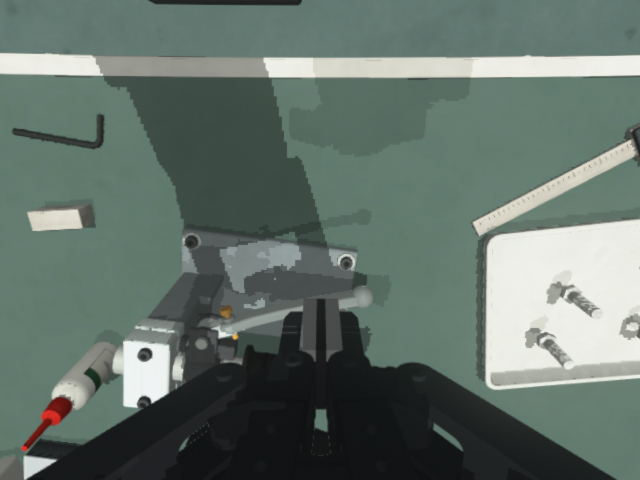

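The wrist view puts the ball at about (363,296), within 5 px of the prediction, and the closed fingers are in front of the blade. Next I descend and approach.

```bash
python3 -m inch '[{"jaw":0,"x":1,"y":0,"z":0,"roll":0},{"jaw":0,"x":2.2,"y":0,"z":0,"roll":0},{"jaw":0,"x":3.0,"y":0,"z":0,"roll":0},{"jaw":0,"x":3.15,"y":0,"z":0,"roll":0},{"jaw":0,"x":3.15,"y":0,"z":0.3,"roll":0},{"jaw":0,"x":3.15,"y":0,"z":0.5,"roll":0},{"jaw":0,"x":3.15,"y":0,"z":0.5,"roll":0},{"jaw":0,"x":3.15,"y":0,"z":0.5,"roll":0}]'; python3 - <<'E'
from h import *
s=vision.snapshot("scene"); a=s["img"][160:280,210:350,::-1]; cv2.imwrite("pics/s3.png",cv2.resize(a,None,fx=4,fy=4)); print(manip.get_obs()["ft_force"])
E
```

```text
t: 3.8
tool_pos: [0.4882, 0.2264, 0.106]
orientation: [-0.001, 1.57, 0.001]
ft_force: [0.2, -0.2, 0.5]
finger_gap: -0.0002
[-1.75051962 -0.61260934  0.01981582]
```

View pics/s3.png

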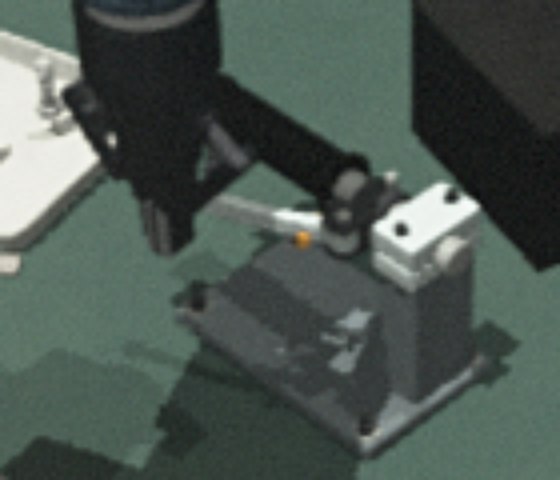

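The scene crop shows the fingers at about (165,230), just in front of the blade on its outer side. Now I press in stages.

```bash
python3 -m inch '[{"jaw":0,"x":0,"y":0,"z":0.15,"roll":0},{"jaw":0,"x":0,"y":0,"z":0.3,"roll":0},{"jaw":0,"x":0,"y":0,"z":0.45,"roll":0},{"jaw":0,"x":0,"y":0,"z":0.55,"roll":0},{"jaw":0,"x":0,"y":0,"z":0.6,"roll":0},{"jaw":0,"x":0,"y":0,"z":0.6,"roll":0}]'
python3 -m inch '[{"jaw":0,"x":0,"y":0,"z":0.05,"roll":0},{"jaw":0,"x":0,"y":0,"z":0.07,"roll":0},{"jaw":0,"x":0,"y":0,"z":0.07,"roll":0}]'
```

```text
t: 4.6
tool_pos: [0.5117, 0.2264, 0.1056]
orientation: [-0.001, 1.571, 0.001]
ft_force: [-1.4, 1.1, -0.5]
finger_gap: 0.0003
t: 4.97
tool_pos: [0.5145, 0.2265, 0.1056]
orientation: [-0.001, 1.571, 0.001]
ft_force: [-1.3, 1.9, -0.1]
finger_gap: 0.0001
```

```bash
for i in 1; do python3 -m inch '[{"jaw":0,"x":0,"y":0,"z":0.04,"roll":0},{"jaw":0,"x":0,"y":0,"z":0.05,"roll":0},{"jaw":0,"x":0,"y":0,"z":0.05,"roll":0}]'; python3 -m inch '[{"jaw":0,"x":0,"y":0,"z":0.04,"roll":0},{"jaw":0,"x":0,"y":0,"z":0.05,"roll":0},{"jaw":0,"x":0,"y":0,"z":0.05,"roll":0}]';  python3 -m inch '[{"jaw":0,"x":0,"y":0,"z":0.04,"roll":0},{"jaw":0,"x":0,"y":0,"z":0.05,"roll":0},{"jaw":0,"x":0,"y":0,"z":0.05,"roll":0}]'; done
```

```text
t: 5.35
tool_pos: [0.5165, 0.2265, 0.1056]
orientation: [-0.001, 1.571, 0.001]
ft_force: [-1.4, 1.1, -0.4]
finger_gap: 0.0001
t: 5.72
tool_pos: [0.5186, 0.2265, 0.1056]
orientation: [-0.001, 1.571, 0.001]
ft_force: [-2.2, 1.3, 0.2]
finger_gap: 0.0001
t: 6.1
tool_pos: [0.5206, 0.2266, 0.1056]
orientation: [-0.001, 1.571, 0.001]
ft_force: [-2.6, 1.4, 0.2]
finger_gap: 0.0003
```

```bash
python3 -m inch '[{"jaw":0,"x":0,"y":0,"z":0.04,"roll":0},{"jaw":0,"x":0,"y":0,"z":0.05,"roll":0},{"jaw":0,"x":0,"y":0,"z":0.05,"roll":0}]'; python3 -m inch '[{"jaw":0,"x":0,"y":0,"z":0.04,"roll":0},{"jaw":0,"x":0,"y":0,"z":0.05,"roll":0},{"jaw":0,"x":0,"y":0,"z":0.05,"roll":0}]'; python3 - <<'E'
from h import *
for c in ["scene","top"]:
  s=vision.snapshot(c); 
  for r in nets.cut_out("ball_a",c)[:3]:
    p,_=P(s,r["region"]); print(r["conf"],r["at"],np.percentile(p,[2,50,98],axis=0).round(3).tolist())
E
```

```text
t: 6.48
tool_pos: [0.5226, 0.2266, 0.1056]
orientation: [-0.001, 1.571, 0.001]
ft_force: [-2.5, 1.7, 0.3]
finger_gap: -0.0003
t: 6.85
tool_pos: [0.5232, 0.2266, 0.1055]
orientation: [-0.001, 1.574, 0.001]
ft_force: [-6.3, 2.2, 3.9]
finger_gap: -0.0001
0.65 [212.4, 284.2] [[0.529, 0.137, 0.116], [0.537, 0.175, 0.124], [0.545, 0.214, 0.13]]
0.58 [297.5, 436.2] [[0.491, -0.274, 0.115], [0.512, -0.218, 0.125], [0.535, -0.159, 0.13]]
0.57 [253.4, 422.9] [[0.492, -0.257, 0.009], [0.512, -0.219, 0.127], [0.534, -0.165, 0.133]]
```

It came up hard at about 0.523, which matches the 0.22 rad stop. One slightly firmer press to confirm, then I release.

```bash
python3 -m inch '[{"jaw":0,"x":0,"y":0,"z":0.03,"roll":0},{"jaw":0,"x":0,"y":0,"z":0.04,"roll":0},{"jaw":0,"x":0,"y":0,"z":0.04,"roll":0}]'; python3 - <<'E'
from h import *
s=vision.snapshot("wrist"); cv2.imwrite("pics/w4.png",s["img"][:,:,::-1])
p,uv=P(s); m=(p[:,2]>.11)&(p[:,2]<.135)&(p[:,1]>.24)&(p[:,1]<.27)&(p[:,0]<.56)&(p[:,0]>.49)
print(m.sum(), np.percentile(p[m],[2,50,98],axis=0).round(3) if m.any() else "")
E
```

```text
t: 7.42
tool_pos: [0.5231, 0.2266, 0.1055]
orientation: [-0.002, 1.577, 0.001]
ft_force: [-7.9, 1.8, 4.5]
finger_gap: 0.0002
550 [[0.516 0.24  0.114]
 [0.534 0.253 0.119]
 [0.535 0.264 0.123]]
```

View pics/w4.png

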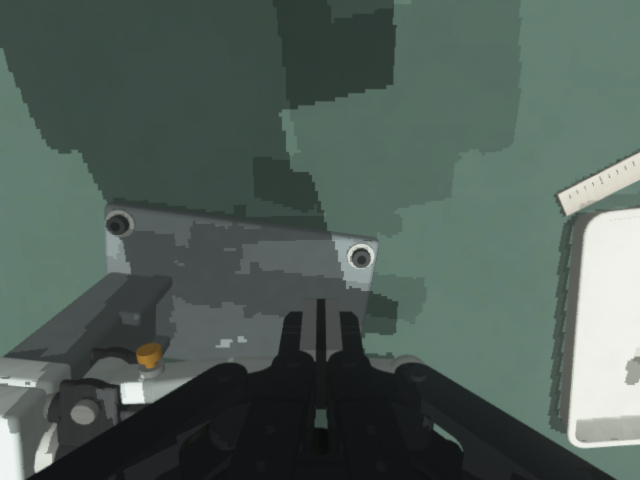

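The wrist view shows the blade parallel to the pad and the ball at about (405,370), well short of the grip, so the left lever is the well-set one. Now I release it.

```bash
python3 -m inch '[{"jaw":0,"x":0,"y":0,"z":-0.3,"roll":0},{"jaw":0,"x":0,"y":0,"z":-0.7,"roll":0},{"jaw":0,"x":0,"y":0,"z":-1.2,"roll":0},{"jaw":0,"x":0,"y":0,"z":-1.4,"roll":0},{"jaw":0,"x":0,"y":0,"z":-1.4,"roll":0},{"jaw":0,"x":-1,"y":0,"z":-1.4,"roll":0},{"jaw":0,"x":-2.2,"y":0,"z":-1.4,"roll":0},{"jaw":0,"x":-3,"y":0,"z":-1.4,"roll":0},{"jaw":0,"x":-3,"y":0,"z":-1.4,"roll":0}]'; python3 - <<'E'
from h import *
s=vision.snapshot("wrist")
for r in nets.cut_out("ball_a","wrist")[:2]:
    p,_=P(s,r["region"]); print(r["conf"],r["at"],np.percentile(p,[2,50,98],axis=0).round(3).tolist())
E
```

```text
t: 8.6
tool_pos: [0.4705, 0.2269, 0.229]
orientation: [-0.0, 1.57, 0.002]
ft_force: [-0.3, -0.2, -0.3]
finger_gap: 0.0001
0.59 [308.4, 272.5] [[0.507, 0.145, 0.012], [0.524, 0.194, 0.124], [0.565, 0.261, 0.127]]
0.45 [383.9, 74.8] [[0.626, -0.011, 0.005], [0.635, 0.003, 0.062], [0.65, 0.013, 0.117]]
```

The left lever sprang back (ball at about y 0.25, x 0.51, as before). Next, the right lever.

```bash
python3 -m inch '[{"jaw":0,"x":0,"y":-0.8,"z":-0.2,"roll":0},{"jaw":0,"x":0,"y":-2,"z":-0.5,"roll":0},{"jaw":0,"x":0,"y":-10.5,"z":-0.5,"roll":-0.3},{"jaw":0,"x":0,"y":-10.5,"z":-0.5,"roll":-0.3},{"jaw":0,"x":0,"y":-10.5,"z":-0.5,"roll":-0.3},{"jaw":0,"x":0,"y":-10.5,"z":-0.5,"roll":-0.3},{"jaw":0,"x":0,"y":-10.5,"z":-0.5,"roll":-0.3},{"jaw":0,"x":0,"y":-10.5,"z":-0.5,"roll":-0.3},{"jaw":0,"x":0,"y":-10.5,"z":-0.5,"roll":-0.3},{"jaw":0,"x":0,"y":-10.5,"z":-0.5,"roll":-0.3},{"jaw":0,"x":0,"y":-10.5,"z":-0.5,"roll":-0.3},{"jaw":0,"x":0,"y":-10.5,"z":-0.5,"roll":-0.3},{"jaw":0,"x":0,"y":-10.5,"z":-0.5,"roll":-0.3}]'; python3 - <<'E'
from h import *
s=vision.snapshot("wrist"); save(s,"w5.png")
print(proj(s,np.array([[.498,-.1944,.12],[.491,-.165,.12]])))
for r in nets.cut_out("ball_a","wrist")[:2]:
    p,_=P(s,r["region"]); print(r["conf"],r["at"],np.percentile(p,[2,50,98],axis=0).round(3).tolist())
E
```

```text
t: 10.32
tool_pos: [0.449, -0.1929, 0.226]
orientation: [-0.043, 1.576, 0.043]
ft_force: [-0.8, -0.4, -1.0]
finger_gap: 0.0001
[[314.30181655 304.17933925]
 [357.65613185 297.1315189 ]]
0.65 [329.4, 622.5] [[0.502, 0.083, 0.003], [0.555, 0.091, 0.019], [0.596, 0.117, 0.069]]
0.63 [326.0, 253.2] [[0.489, -0.272, 0.114], [0.516, -0.235, 0.124], [0.534, -0.16, 0.127]]
```

View pics/w5.png

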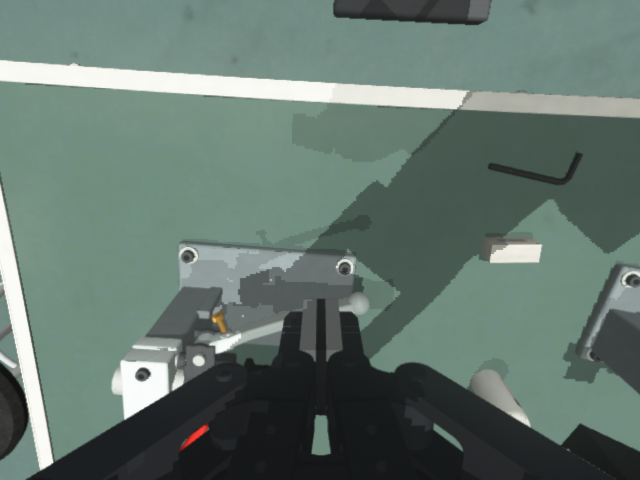

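The right lever's ball is at about (357,302), as predicted, and the fingers are in front of its blade. Descend and start to press.

```bash
python3 -m inch '[{"jaw":0,"x":1,"y":0,"z":0,"roll":0},{"jaw":0,"x":2.2,"y":0,"z":0,"roll":0},{"jaw":0,"x":2.9,"y":0,"z":0,"roll":0},{"jaw":0,"x":3.02,"y":0,"z":0,"roll":0},{"jaw":0,"x":3.02,"y":0,"z":0.3,"roll":0},{"jaw":0,"x":3.02,"y":0,"z":0.6,"roll":0},{"jaw":0,"x":3.02,"y":0,"z":0.75,"roll":0},{"jaw":0,"x":3.02,"y":0,"z":0.9,"roll":0},{"jaw":0,"x":3.02,"y":0,"z":1.05,"roll":0},{"jaw":0,"x":3.02,"y":0,"z":1.2,"roll":0},{"jaw":0,"x":3.02,"y":0,"z":1.25,"roll":0},{"jaw":0,"x":3.02,"y":0,"z":1.25,"roll":0}]'
for i in 1; do python3 -m inch '[{"jaw":0,"x":0,"y":0,"z":0.06,"roll":0},{"jaw":0,"x":0,"y":0,"z":0.1,"roll":0},{"jaw":0,"x":0,"y":0,"z":0.1,"roll":0}]'; python3 -m inch '[{"jaw":0,"x":0,"y":0,"z":0.05,"roll":0},{"jaw":0,"x":0,"y":0,"z":0.05,"roll":0},{"jaw":0,"x":0,"y":0,"z":0.05,"roll":0}]'; done
```

```text
t: 11.92
tool_pos: [0.4981, -0.1905, 0.1047]
orientation: [-0.043, 1.576, 0.043]
ft_force: [-2.7, -0.1, -0.2]
finger_gap: -0.0002
t: 12.3
tool_pos: [0.502, -0.1902, 0.1047]
orientation: [-0.043, 1.577, 0.043]
ft_force: [-1.7, 1.3, 0.8]
finger_gap: -0.0001
t: 12.68
tool_pos: [0.504, -0.19, 0.1046]
orientation: [-0.043, 1.577, 0.043]
ft_force: [-1.8, 1.9, -0.3]
finger_gap: 0.0
```

```bash
python3 -m inch '[{"jaw":0,"x":0,"y":0,"z":0.05,"roll":0},{"jaw":0,"x":0,"y":0,"z":0.05,"roll":0},{"jaw":0,"x":0,"y":0,"z":0.05,"roll":0}]'; python3 -m inch '[{"jaw":0,"x":0,"y":0,"z":0.05,"roll":0},{"jaw":0,"x":0,"y":0,"z":0.05,"roll":0},{"jaw":0,"x":0,"y":0,"z":0.05,"roll":0}]'
```

```text
t: 13.05
tool_pos: [0.5061, -0.1899, 0.1046]
orientation: [-0.043, 1.577, 0.043]
ft_force: [-1.7, 1.9, 0.5]
finger_gap: 0.0003
t: 13.42
tool_pos: [0.5081, -0.1899, 0.1046]
orientation: [-0.043, 1.577, 0.043]
ft_force: [-2.4, 1.8, -0.4]
finger_gap: -0.0001
```

```bash
R='python3 -m inch'; python3 -m inch '[{"jaw":0,"x":0,"y":0,"z":0.05,"roll":0},{"jaw":0,"x":0,"y":0,"z":0.05,"roll":0},{"jaw":0,"x":0,"y":0,"z":0.05,"roll":0}]'; python3 -m inch '[{"jaw":0,"x":0,"y":0,"z":0.05,"roll":0},{"jaw":0,"x":0,"y":0,"z":0.05,"roll":0},{"jaw":0,"x":0,"y":0,"z":0.05,"roll":0}]';  python3 -m inch '[{"jaw":0,"x":0,"y":0,"z":0.05,"roll":0},{"jaw":0,"x":0,"y":0,"z":0.05,"roll":0},{"jaw":0,"x":0,"y":0,"z":0.05,"roll":0}]'
```

```text
t: 13.8
tool_pos: [0.5101, -0.1897, 0.1046]
orientation: [-0.043, 1.577, 0.043]
ft_force: [-2.2, 2.7, 0.4]
finger_gap: -0.0
t: 14.18
tool_pos: [0.5121, -0.1896, 0.1045]
orientation: [-0.043, 1.577, 0.043]
ft_force: [-1.7, 0.9, 0.2]
finger_gap: -0.0001
t: 14.55
tool_pos: [0.514, -0.1895, 0.1044]
orientation: [-0.043, 1.577, 0.043]
ft_force: [-3.1, 2.2, -0.4]
finger_gap: -0.0003
```

```bash
python3 -m inch '[{"jaw":0,"x":0,"y":0,"z":0.05,"roll":0},{"jaw":0,"x":0,"y":0,"z":0.1,"roll":0},{"jaw":0,"x":0,"y":0,"z":0.1,"roll":0}]'; python3 -m inch '[{"jaw":0,"x":0,"y":0,"z":0.05,"roll":0},{"jaw":0,"x":0,"y":0,"z":0.05,"roll":0},{"jaw":0,"x":0,"y":0,"z":0.05,"roll":0}]';  python3 -m inch '[{"jaw":0,"x":0,"y":0,"z":0.05,"roll":0},{"jaw":0,"x":0,"y":0,"z":0.05,"roll":0},{"jaw":0,"x":0,"y":0,"z":0.05,"roll":0}]'; python3 - <<'E'
from h import *
s=vision.snapshot("wrist"); cv2.imwrite("pics/w6.png",s["img"][:,:,::-1])
E
```

```text
t: 14.92
tool_pos: [0.5182, -0.1891, 0.1044]
orientation: [-0.043, 1.577, 0.044]
ft_force: [-2.7, 2.2, 0.5]
finger_gap: 0.0002
t: 15.3
tool_pos: [0.5202, -0.189, 0.1044]
orientation: [-0.043, 1.577, 0.044]
ft_force: [-3.1, 2.3, 1.0]
finger_gap: -0.0
t: 15.68
tool_pos: [0.5222, -0.1889, 0.1044]
orientation: [-0.043, 1.577, 0.044]
ft_force: [-2.3, 1.9, 0.7]
finger_gap: -0.0001
```

View pics/w6.png

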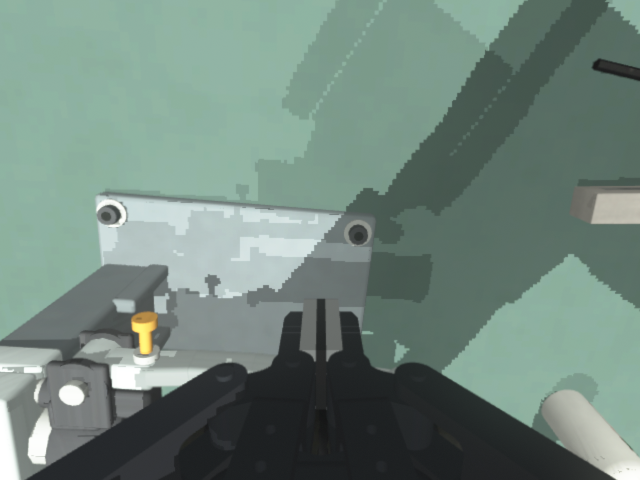

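The wrist view shows the right blade near level at about (200,365), already past the well-set angle and still soft. Continuing to press.

```bash
python3 -m inch '[{"jaw":0,"x":0,"y":0,"z":0.05,"roll":0},{"jaw":0,"x":0,"y":0,"z":0.1,"roll":0},{"jaw":0,"x":0,"y":0,"z":0.1,"roll":0}]'; python3 -m inch '[{"jaw":0,"x":0,"y":0,"z":0.05,"roll":0},{"jaw":0,"x":0,"y":0,"z":0.05,"roll":0},{"jaw":0,"x":0,"y":0,"z":0.05,"roll":0}]';  python3 -m inch '[{"jaw":0,"x":0,"y":0,"z":0.05,"roll":0},{"jaw":0,"x":0,"y":0,"z":0.05,"roll":0},{"jaw":0,"x":0,"y":0,"z":0.05,"roll":0}]'
```

```text
t: 16.1
tool_pos: [0.5262, -0.1887, 0.1043]
orientation: [-0.043, 1.577, 0.044]
ft_force: [-4.0, 1.4, 1.0]
finger_gap: 0.0003
t: 16.48
tool_pos: [0.5264, -0.1887, 0.1042]
orientation: [-0.043, 1.581, 0.044]
ft_force: [-10.1, 0.9, 5.4]
finger_gap: 0.0005
t: 16.85
tool_pos: [0.5263, -0.1887, 0.1043]
orientation: [-0.043, 1.585, 0.044]
ft_force: [-10.9, 1.0, 6.5]
finger_gap: -0.0001
```

It came up hard at about 0.526 with 11 N, so the right lever is the badly set one. Release, then check it sprang out.

```bash
python3 -m inch '[{"jaw":0,"x":0,"y":0,"z":-0.3,"roll":0},{"jaw":0,"x":0,"y":0,"z":-0.7,"roll":0},{"jaw":0,"x":0,"y":0,"z":-1.2,"roll":0},{"jaw":0,"x":0,"y":0,"z":-1.5,"roll":0},{"jaw":0,"x":0,"y":0,"z":-1.5,"roll":0},{"jaw":0,"x":0,"y":0,"z":-1.5,"roll":0},{"jaw":0,"x":0,"y":0,"z":-1.5,"roll":0}]'; python3 - <<'E'
from h import *
for c in ["top","scene"]:
  s=vision.snapshot(c)
  for r in nets.cut_out("ball_a",c)[:3]:
    p,_=P(s,r["region"]); print(r["conf"],r["at"],np.percentile(p,[2,50,98],axis=0).round(3).tolist())
o=manip.get_obs(); print(Ro.from_rotvec(o["orientation"]).as_matrix().round(3))
E
```

```text
t: 17.73
tool_pos: [0.4671, -0.1922, 0.1052]
orientation: [-0.044, 1.584, 0.044]
ft_force: [-0.1, -0.1, 0.7]
finger_gap: -0.0001
0.47 [255.3, 255.6] [[0.506, 0.155, -0.0], [0.518, 0.241, 0.127], [0.538, 0.266, 0.134]]
0.65 [213.0, 271.9] [[0.509, 0.137, 0.0], [0.526, 0.199, 0.124], [0.625, 0.312, 0.131]]
0.59 [301.3, 456.1] [[0.51, -0.275, -0.0], [0.527, -0.252, 0.123], [0.639, -0.214, 0.13]]
[[-0.014 -0.056  0.998]
 [ 0.     0.998  0.056]
 [-1.     0.001 -0.014]]
```

The blade is back at rest (x 0.51 at y −0.214). Now I press it again for the final hold.

```bash
python3 -m inch '[{"jaw":0,"x":0,"y":0,"z":0.3,"roll":0},{"jaw":0,"x":0,"y":0,"z":0.5,"roll":0},{"jaw":0,"x":0,"y":0,"z":0.65,"roll":0},{"jaw":0,"x":0,"y":0,"z":0.8,"roll":0},{"jaw":0,"x":0,"y":0,"z":0.95,"roll":0},{"jaw":0,"x":0,"y":0,"z":1.1,"roll":0},{"jaw":0,"x":0,"y":0,"z":1.25,"roll":0},{"jaw":0,"x":0,"y":0,"z":1.35,"roll":0},{"jaw":0,"x":0,"y":0,"z":1.4,"roll":0},{"jaw":0,"x":0,"y":0,"z":1.43,"roll":0},{"jaw":0,"x":0,"y":0,"z":1.43,"roll":0}]'; python3 -m inch '[{"jaw":0,"x":0,"y":0,"z":0.04,"roll":0},{"jaw":0,"x":0,"y":0,"z":0.08,"roll":0},{"jaw":0,"x":0,"y":0,"z":0.08,"roll":0}]'; python3 -m inch '[{"jaw":0,"x":0,"y":0,"z":0.03,"roll":0},{"jaw":0,"x":0,"y":0,"z":0.05,"roll":0},{"jaw":0,"x":0,"y":0,"z":0.05,"roll":0},{"jaw":0,"x":0,"y":0,"z":0.05,"roll":0}]'; python3 - <<'E'
from h import *
s=vision.snapshot("scene"); a=s["img"][230:350,380:520,::-1]; cv2.imwrite("pics/s7.png",cv2.resize(a,None,fx=4,fy=4))
for q in ["ball_a","gauge_block","oil_bottle","hex_key","caliper"]:
  for r in nets.cut_out(q,"scene")[:2]:
    p,_=P(s,r["region"]); print(q,r["conf"],np.percentile(p,[2,50,98],axis=0).round(3).tolist())
s=vision.snapshot("top"); a=s["img"][200:290,350:500,::-1]; cv2.imwrite("pics/t7.png",cv2.resize(a,None,fx=5,fy=5))
print(manip.get_obs()["ft_force"])
E
```

```text
t: 19.3
tool_pos: [0.5236, -0.1885, 0.104]
orientation: [-0.043, 1.585, 0.045]
ft_force: [-4.2, 2.7, 0.5]
finger_gap: 0.0003
t: 19.68
tool_pos: [0.5262, -0.1884, 0.104]
orientation: [-0.043, 1.587, 0.045]
ft_force: [-5.8, 1.9, 1.2]
finger_gap: -0.0003
t: 20.18
tool_pos: [0.5262, -0.1884, 0.1039]
orientation: [-0.043, 1.591, 0.045]
ft_force: [-9.7, 1.5, 4.4]
finger_gap: -0.0001
ball_a 0.74 [[0.51, 0.138, 0.002], [0.527, 0.195, 0.124], [0.641, 0.27, 0.131]]
ball_a 0.63 [[0.517, -0.276, 0.001], [0.535, -0.236, 0.124], [0.634, -0.183, 0.152]]
gauge_block 0.7 [[0.478, -0.035, 0.0], [0.484, -0.013, 0.02], [0.515, 0.01, 0.026]]
oil_bottle 0.66 [[0.627, -0.019, 0.0], [0.635, -0.007, 0.051], [0.745, 0.047, 0.113]]
hex_key 0.53 [[0.517, -0.276, 0.001], [0.534, -0.242, 0.124], [0.63, -0.206, 0.131]]
caliper 0.57 [[0.517, -0.275, 0.004], [0.535, -0.24, 0.124], [0.627, -0.204, 0.13]]
caliper 0.48 [[0.461, 0.376, 0.001], [0.484, 0.403, 0.005], [0.506, 0.436, 0.01]]
[-8.99014722  1.41849363  3.91845669]
```

View pics/s7.png

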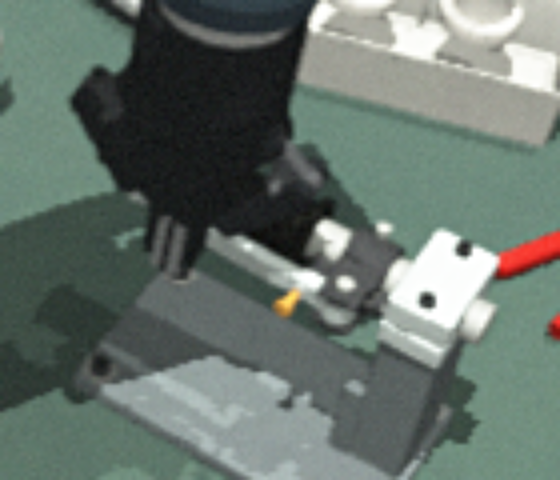

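View pics/t7.png

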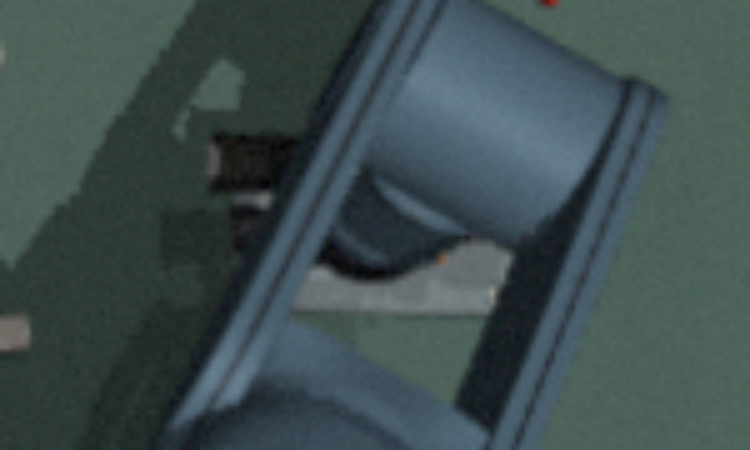

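The top view shows the silver ball end at about (250,200), right against the black grip. The scene crop shows the fingers at about (175,240), outside the blade. Position and force are steady, so I'm handing in.

```bash
python3 -c "
from plant import hand_in,manip
print(hand_in()); o=manip.get_obs(); print(o['t'],o['tool_pos'],o['ft_force'])"
```

```text
the job is handed in; nothing more can be done
None
the job is handed in; nothing more can be done
```

The badly set lever is the right-hand one (as seen from the robot). The arm is now holding it pressed in against its grip, so you can measure at its stop screw.

- **Left lever:** it came up hard near its 0.22 rad stop, at about 8 N, with its ball end well short of the grip. It sprang back out when released.
- **Right lever:** it went on past that point and came up hard with its ball end at the grip, at about 11 N. I let it spring out, then pressed it in again, and I am holding it there with about 9–10 N.

**Last checks:**
- **Hold:** the fingertips stopped at x = 0.526 m on both presses of the right lever. The top picture shows the ball end up against the grip, and the scene picture shows the closed fingers on the outside of the blade.
- **Other things on the bench:** the gauge block and bottle read where they were at the start. The caliper was partly hidden in the last look, and the hex key was not picked up by the network in it; the arm did not go near either one.
- **Time:** about 20 s of the 61 s allowed was used.

The first move command was refused because of missing keys, and nothing moved. The right lever's spring-out was confirmed from the visible part of its blade only, because the arm hid its ball end.

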